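# Shut the outlet tap and pump up the wash-buffer vessel

### The job

Get the steel wash-buffer vessel ready for use: push the lever of its outlet tap right across the pipe so that the tap is shut, then press the pump knob down with full strokes, letting it spring right back up each time, until the pressure pin on the lid stands fully out. Leave the knob up and the tap shut. Only push and press with the fingertips: the vessel is not to be lifted, tipped or shoved along the bench, the pin is not to be touched, and the other things on the bench stay where they are.

Things in the scene. Friction and masses are not known exactly. Their poses are not given: they have to be found in the camera images.
- vessel: wash-buffer pressure vessel: squat brushed-steel pot standing loose on the bench (about 2.4 kg), 126 mm across; black ribbed lid 100 mm across, its top 162 mm up. Origin: centre of the underside, on the axis of pot and pump; z up, +x towards the pressure pin, +y along the outlet pipe, which leaves the lid's side (pipe and valve at most 163 mm up) and bends down into a nozzle 119 mm from the axis
- plunger (a joint): how far the pump knob is pressed, m: 0 = up at rest, 0.024 = fully down on its stop. A spring pushes it up (4 N at the top, 10 N at the bottom, 4 to 6 N more while pumping), so it comes up by itself when let go. A short stroke pumps less or nothing
- knob_top (a point): centre of the top face of the pump knob, a black mushroom 52 mm across and 18 mm thick on a steel rod on the vessel's axis; 216 mm above the bench at rest, 192 mm when fully down (it moves with the knob). It moves straight down
- pin (a joint): how far the pressure pin stands out, m: 0 = in, 0.015 to 0.016 = fully out. It stays in for the first strokes, may then come part way, and is fully out after three to seven full strokes, depending on how full the vessel is. It stays out between strokes; further strokes do no harm; with the tap open it does not rise. A newton or two pushes it in
- pin_top (a point): centre of the top face of the pressure pin, a plain metal pin 11 mm across in a steel bushing on the lid, 39 mm from the vessel's axis along its +x; 169.5 mm above the bench when in, about 185 mm when fully out, so always lower than the pressed knob's top
- tap (a joint): angle of the outlet tap's lever, rad: 0 = open, lever in line with the pipe (pointing along the vessel's +y, away from the pot); 1.571 = shut, lever square across the pipe (pointing along the vessel's +x); a stop at each end. It shuts clockwise seen from above, takes about 1 N at its end, and stays where it is left
- tap_tip (a point): middle of the outer end of the tap lever, at the underside of its grey sleeve, 180 mm above the bench and 58 mm from the turning axis; moves with the lever. The sleeve is 14 mm wide and 14 mm tall (180 to 194 mm above the bench) and runs from 14 to 58 mm from the turning axis
- tap_pivot (a point): point on the vertical turning axis of the tap lever, 180 mm above the bench (height of the sleeve's underside), 72 mm from the vessel's axis along its +y
- cup_a: specimen cup, clear with a red screw cap, 58 mm across and 65 mm tall, a hand's breadth from the vessel's side (its -y side). Bystander; origin: centre of its underside
- cup_b: a second specimen cup like the first, 58 mm across and 65 mm tall, near the vessel's +x, -y side. Bystander; origin: centre of its underside
- beaker: small open glass beaker, 64 mm across and 75 mm tall, standing under the vessel's nozzle. Bystander; origin: centre of its underside
- marker: marker pen lying on the bench near the vessel's robot side, 130 mm long, 18 mm thick. Bystander; origin: centre of its underside
- tube_rack: white block rack with capped sample tubes, 110 x 200 mm, 94 mm tall with its tubes. Bystander; origin: centre of its underside
- dispenser: amber bottle with a white bottle-top dispenser, 94 mm across, 246 mm tall; not part of the job. Bystander; origin: centre of its underside
Mind the look-alikes: they are no part of the job. There is more than one size of the vessel; the job needs the larger.

How it is judged:
By the outcome, as a careful person would: the job done as asked, in the order asked, and still so for the second after the job is handed in, with the robot touching nothing.
It also fails if it takes over 58 s, if anything falls off the work surface, if the arm or the gripper's body presses on something with over 40 N, if the wrist force passes 120 N, or if a joint passes its speed limit or range.

### The arm

A 6-joint arm with a two-finger parallel gripper is mounted at the origin on the work surface. World frame = base frame: x ahead of the robot, y to its left, z up, the work surface at z = 0. Lengths are in m, angles in rad, forces in N, time in s.
With the tool pointing down it reaches from about 0.25 to 0.725 m from the base axis. Payload 4 kg.
Tool frame: the origin (TCP) lies between the finger pads; the fingertips stand 17 mm ahead of it and the grasp point (between the pads) lies 2 mm behind it; z points along the fingers, y is the direction in which the jaws open and shut (so a half turn about z gives the same grasp; the last joint's range is limited). The gripper opens to 85 mm and grips with 20 to 120 N. Pads are 22 mm wide; open, the fingers measure 114 mm over their backs; the gripper's body (76 mm by 85 mm) begins 54 mm behind the grasp point. The pads swing forward as they close: fully open they stand 13 mm farther back than shut.
Start: joints at [-1.149, 0.241, 0.005, 1.335, 0, 1.571], TCP at [0.205, -0.456, 0.248] pointing down, gripper open.
Joint ranges: [-2.72, 2.72], [-1.05, 1.87], [-1.09, 1.28], [-1.99, 2.15], [-1.42, 1.44], [-3.14, 3.14]. Speed limits (rad/s): [2.79, 2.79, 3.14, 3.14, 3.14, 3.14].

### API

Orientations are given as a unit quaternion [x, y, z, w].
In Python, from workcell import readout, viewer, order gives the robot as it stands. The module is installed in compiled form; this text tells all that it offers.
- The arm moves only by the shell command python3 -m crank 'ROWS'. ROWS is text: rows parted by semicolons, each of 7 numbers parted by spaces: the shift along the tool's x, y, z in m, then the turn, a rotation vector about the tool's x, y, z in rad, then the gripper's target within -1 to 1 (shut at 1, half-way at 0, fully open at -1). A call has 1 to 20 rows; each row shifts and turns the pose as measured when the row begins, along the tool's axes as they then stand; what a row does not reach is not made up. A row lasts 1/12 s, in which the tool goes at most 41.7 mm and 7.16 degrees, less where a joint would pass 70% of its speed; a pose out of reach is approached as far as the arm can. A call with a gripper value outside its range is refused whole. The fingers move at their own pace and stop on an object; the grip force is fixed at half the most. Time passes only in rows, so rows that do not move let the fingers close. It gives the time, the measured TCP pose, the force and the opening at its end, in the units of the state.
- readout.get_obs(): the state, without advancing time (a new reading comes with each control period).
- viewer.camera(name): name is "scene" or "top" or "wrist"; returns the picture (400x640x3 uint8, red, green, blue); there is no depth.
- viewer.calibration(name): a dict with "fx", "fy", "cx", "cy" (pixels), "eye" and "rotation" of the camera in the world. Camera axes: x right, y down, z forward; pixel columns grow to the right and rows downward; lengths in m; the calibration is good to about 2 mm. A picture is of the moment at which its call begins: read the wrist's pose just before it. calibration takes no time and is no camera call; for the wrist camera it gives the pose at the moment of the call.
- order.job_done(): hands the job in, once; it reports no verdict.
The state is a dict: "clock": time; "joint_pos": joint angles; "joint_vel": joint speeds; "tau": joint torques, N m; "eef_pos": TCP position; "tool_rot": TCP orientation; "ft_force": force on the tool from outside, world axes, zero at the start; "ft_torque": the same for the moment, N m; "grip_width": finger opening in m.
Only numpy, scipy, OpenCV 4.12 (cv2) and the standard library are available. Lean on these libraries where they do the work, as an engineer would, in place of code of your own. Each camera call takes 0.05 s, during which the arm holds its last target. There are 200 camera calls.

## Working session

There is one attempt and no reset: what is moved stays moved. The work goes in short steps, Python scripts to look and compute and a shell command to move; the robot and the scene stay as the last step left them, time stands still between calls to the robot, and variables do not carry over. Pictures are saved under pics/ and viewed, about 8 in all and at most 12, crops included, and the job is handed in when it is done.

```bash
mkdir -p pics; python3 - <<'E'
from workcell import readout, viewer
import cv2
for n in("scene","top"):
    im=viewer.camera(n); cv2.imwrite(f"pics/{n}0.png",im[:,:,::-1])
    c=viewer.calibration(n); print(n,c)
o=readout.get_obs(); print(o)
E
```

```text
scene {'fx': 499.0017470043453, 'fy': 499.0017470043453, 'cx': 322.51321385610294, 'cy': 194.80676050049712, 'eye': array([ 1.31289242, -0.13998614,  1.0713654 ]), 'rotation': array([ 0.71696259,  0.60712455, -0.22541185, -0.25798047])}
top {'fx': 487.1796225779098, 'fy': 487.1796225779098, 'cx': 315.9886659142511, 'cy': 201.2064461001237, 'eye': array([ 0.46877573, -0.04129324,  1.37295517]), 'rotation': array([-0.69634098,  0.71677912, -0.01732822,  0.03219744])}
{'clock': 0.1, 'joint_pos': array([-1.14900215e+00,  2.41353643e-01,  3.85775867e-03,  1.33522174e+00,
       -6.51384205e-06,  1.57077955e+00]), 'joint_vel': array([ 6.96787127e-05, -2.43040463e-03,  3.80349195e-03, -2.33868288e-04,
        7.76479172e-04,  3.60666514e-04]), 'tau': array([ 4.00259396e-04, -3.73137510e+01,  2.53010380e+01,  1.08685030e-02,
        3.68629424e-05,  1.45772844e-05]), 'eef_pos': array([ 0.20447517, -0.45568363,  0.24749352]), 'tool_rot': array([ 9.77841307e-01,  2.09345304e-01, -2.04276347e-04, -9.38683811e-04]), 'ft_force': array([-0.05414154, -0.89364605, -0.49356052]), 'ft_torque': array([ 0.01144316, -0.0105851 , -0.01067317]), 'grip_width': 0.08548792634243409}
```

View pics/scene0.png

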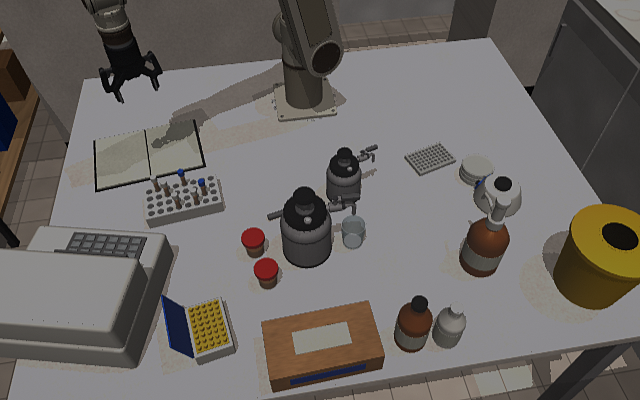

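View pics/top0.png

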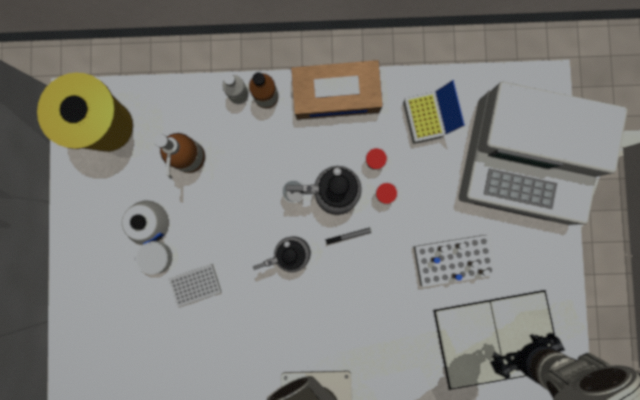

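Two candidate vessels: top-view pixels (338,188) and (290,253); scene (306,228) and (344,178). The one at (338,188) is larger, with a beaker under its nozzle, two red cups and the marker near it, so it fits. I'll confirm that in an enlarged crop.

```bash
cat > h.py <<'E'
import numpy as np
from scipy.spatial.transform import Rotation as R
from workcell import viewer
def at(cam,u,v,z,c=None):
    c=c or viewer.calibration(cam)
    d=R.from_quat(c["rotation"]).apply([(u-c["cx"])/c["fx"],(v-c["cy"])/c["fy"],1])
    return c["eye"]+d*(z-c["eye"][2])/d[2]
def proj(cam,p,c=None):
    c=c or viewer.calibration(cam)
    q=R.from_quat(c["rotation"]).inv().apply(np.array(p)-c["eye"])
    return q[...,:2]/q[...,2:]*c["fx"]+[c["cx"],c["cy"]]
E
python3 - <<'E'
import cv2,numpy as np
from h import *
a=cv2.imread("pics/top0.png")[145:245,270:400]; b=cv2.imread("pics/scene0.png")[170:280,240:380]
a=cv2.resize(a,(780,600),interpolation=cv2.INTER_CUBIC); b=cv2.resize(b,(700,550),interpolation=cv2.INTER_CUBIC)
a=cv2.resize(a,(400,308));b=cv2.resize(b,(400,314))
cv2.imwrite("pics/c1.png",cv2.resize(np.vstack([a,b]),(770,600))) if 0 else cv2.imwrite("pics/c1.png",np.hstack([a[:308],b[:308]]))
print(at("top",338,186,.216),at("scene",306,198,.216))
E
```

```text
[ 0.5850833  -0.07157984  0.216     ] [ 0.60442554 -0.07021593  0.216     ]
```

View pics/c1.png

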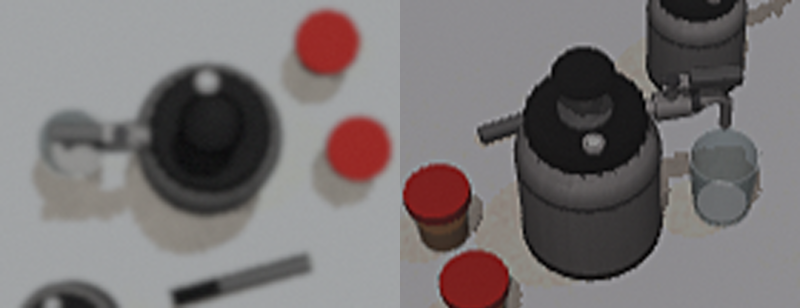

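The larger vessel is confirmed: pin at crop (207,81), knob (212,122), lever to the left over the pipe and beaker, beaker underneath. The rod at left in the scene crop is the marker pen.

```bash
python3 - <<'E'
from h import *
for n,z,t,s in(("knob",.216,(338.9,184.6),(304,195.2)),("pin",.1695,(337.3,171.3),(307.9,220.1)),("levtip",.19,(286.5,189.8),(358.5,197.3))):
    print(n,at("top",*t,z).round(3),at("scene",*s,z).round(3))
k=(at("top",338.9,184.6,.216)+at("scene",304,195.2,.216))/2
p=(at("top",337.3,171.3,.1695)+at("scene",307.9,220.1,.1695))/2
print("cups,beaker",[at("top",u,v,z).round(3) for u,v,z in((386,193,.065),(376,159,.065),(292,191,.075))])
print(k,p,np.degrees(np.arctan2(*(p-k)[[1,0]])))
E
```

```text
knob [ 0.588 -0.074  0.216] [ 0.596 -0.073  0.216]
pin [ 0.626 -0.072  0.169] [ 0.631 -0.071  0.169]
levtip [0.582 0.054 0.19 ] [0.601 0.051 0.19 ]
cups,beaker [array([ 0.577, -0.204,  0.065]), array([ 0.67 , -0.18 ,  0.065]), array([0.59 , 0.048, 0.075])]
[ 0.59198203 -0.07365911  0.216     ] [ 0.62880112 -0.07175485  0.1695    ] 2.9606608131625665
```

```bash
python3 -m crank '0 0 -0.015 0 0 0.106 1;0 0 -0.015 0 0 0.106 1;0 0 -0.015 0 0 0.106 1;0 0 -0.015 0 0 0.106 1;0.022 -0.031 0 0 0 0 1;0.022 -0.031 0 0 0 0 1;0.022 -0.031 0 0 0 0 1;0.022 -0.031 0 0 0 0 1;0.022 -0.031 0 0 0 0 1;0.022 -0.031 0 0 0 0 1;0.022 -0.031 0 0 0 0 1;0.022 -0.031 0 0 0 0 1;0.022 -0.031 0 0 0 0 1;0.022 -0.031 0 0 0 0 1;0.022 -0.031 0 0 0 0 1;0.022 -0.031 0 0 0 0 1;0.022 -0.031 0 0 0 0 1'
```

```text
clock: 1.52
eef_pos: [0.5078, -0.0477, 0.3038]
tool_rot: [1.0, -0.021, -0.006, -0.006]
ft_force: [1.3, 0.0, 0.0]
grip_width: -0.0001
```

```bash
python3 -m crank '0.008 -0.03 0 0 0 -0.02 1;0.008 -0.03 0 0 0 -0.02 1;0.008 -0.03 0 0 0 0 1;0 0 0 0 0 0 1;0 0 0 0 0 0 1'; python3 - <<'E'
from h import *
import cv2,pickle
c=viewer.calibration("wrist"); cv2.imwrite("pics/w1.png",viewer.camera("wrist")[:,:,::-1]); pickle.dump(c,open("w1.pkl","wb")); print(c)
a=np.array([.591,-.073]);
print(proj("wrist",[[*a,.216],[.63,-.071,.17],[.588,0,.18],[.585,.057,.18]],c))
E
```

```text
clock: 1.93
eef_pos: [0.5374, 0.0325, 0.3]
tool_rot: [1.0, 0.022, -0.009, -0.015]
ft_force: [0.6, -0.9, -0.4]
grip_width: -0.0003
{'fx': 345.68401361291666, 'fy': 345.68401361291666, 'cx': 321.72989815906834, 'cy': 199.72677741746398, 'eye': array([0.6050444 , 0.03116898, 0.42351308]), 'rotation': array([ 0.71715216, -0.68284948, -0.10651197,  0.0898029 ])}
[[509.73993334 134.42216539]
 [484.61140079  69.9600696 ]
 [376.42936232 128.88614947]
 [293.85466614 129.34765991]]
```

View pics/w1.png

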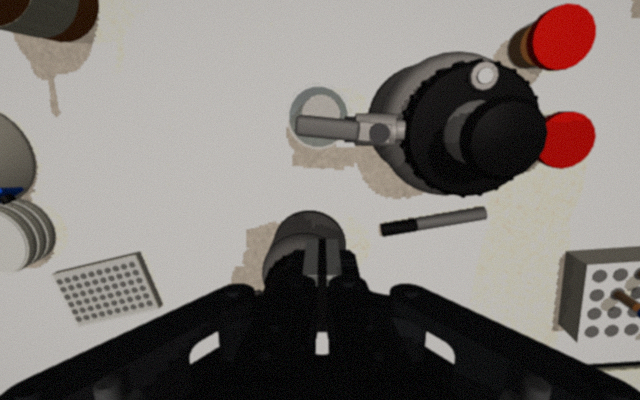

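Wrist view: lever end (297,125), tap pivot (378,131), pin (484,75), knob (508,138), beaker under the lever, and the small vessel at (308,240) behind the fingertips at (322,240).

```bash
python3 - <<'E'
from h import *
import pickle
c=pickle.load(open("w1.pkl","rb"))
for n,u,v,z in(("knob",508,138,.216),("pin",484,75,.1695),("pivot",378,131,.194),("leverEnd top",297,125,.194),("small",308,240,.17)): print(n,at("wrist",u,v,z,c).round(4))
T=R.from_quat([1,.022,-.009,-.015]); print(T.as_matrix().round(3))
for d in(0,.017,.03): print(d,proj("wrist",np.array([.5374,.0325,.3])+T.apply([0,0,d]),c))
E
```

```text
knob [ 0.5889 -0.0724  0.216 ]
pin [ 0.6268 -0.0713  0.1695]
pivot [0.5877 0.0007 0.194 ]
leverEnd top [0.589  0.0535 0.194 ]
small [0.4988 0.0449 0.17  ]
[[ 0.999  0.044 -0.019]
 [ 0.044 -0.999  0.03 ]
 [-0.017 -0.03  -0.999]]
0 [320.13279793 277.77094752]
0.017 [320.29330672 259.58836919]
0.03 [320.39466179 248.10677683]
```

```bash
python3 -m crank '0.01 -0.006 0 -0.03 0.018 0.044 1;0.008 -0.006 0 0 0 0 1;0 0 0 0 0 0 1;0 0 0.03 0 0 0 1;0 0 0.03 0 0 0 1;0 0 0.025 0 0 0 1;0 0 0 0 0 0 1;0 0 0 0 0 0 1'
```

```text
clock: 2.65
eef_pos: [0.5584, 0.0143, 0.2158]
tool_rot: [1.0, 0.009, 0.004, -0.007]
ft_force: [0.0, -0.6, 0.8]
grip_width: -0.0001
```

```bash
python3 -m crank '0 -0.015 0 -0.014 -0.008 0.018 1;0 -0.015 0 0 0 0 1;0 0 0 0 0 0 1;0 0 0 0 0 0 1'; python3 -m crank '0 0 0 0 0 0 1;0 0 0 0 0 0 1'
```

```text
clock: 2.98
eef_pos: [0.5607, 0.0228, 0.2214]
tool_rot: [1.0, 0.016, 0.003, -0.009]
ft_force: [0.6, -0.1, 0.5]
grip_width: -0.0003
clock: 3.15
eef_pos: [0.562, 0.0234, 0.2237]
tool_rot: [1.0, 0.016, 0.005, -0.009]
ft_force: [0.1, 0.0, 0.4]
grip_width: -0.0002
```

```bash
python3 -m crank '-0.002 -0.02 0 -0.01 -0.01 0.02 1;-0.002 -0.02 0 -0.01 -0.01 0.02 1'; python3 -m crank '0 0 0.012 0 0 0 1';python3 -m crank '0 0 0.012 0 0 0 1';python3 -m crank '0 0 0 0 0 0 1'
```

```text
clock: 3.32
eef_pos: [0.5579, 0.031, 0.2256]
tool_rot: [1.0, 0.022, -0.005, -0.012]
ft_force: [0.1, -0.5, 0.3]
grip_width: 0.0003
clock: 3.4
eef_pos: [0.5592, 0.032, 0.2161]
tool_rot: [1.0, 0.022, -0.003, -0.012]
ft_force: [0.9, -0.4, 0.1]
grip_width: 0.0
clock: 3.48
eef_pos: [0.5594, 0.0326, 0.2044]
tool_rot: [1.0, 0.023, -0.003, -0.012]
ft_force: [0.3, -0.6, 0.1]
grip_width: 0.0001
clock: 3.57
eef_pos: [0.5581, 0.033, 0.2024]
tool_rot: [1.0, 0.023, -0.005, -0.012]
ft_force: [0.2, -0.7, -0.8]
grip_width: -0.0005
```

```bash
python3 -c "
from workcell import readout
o=readout.get_obs(); print(o['joint_pos'],o['joint_vel'],o['eef_pos'],o['tau'])"
```

```text
[0.04633647 0.38667593 0.0884118  1.28136241 0.02473839 3.14144963] [ 0.00753797 -0.01448326  0.03634812  0.03908631  0.00052406 -0.00059918] [0.55814545 0.03297546 0.20241074] [-3.66936042e-02 -4.51252055e+01  2.58637977e+01 -4.15910594e-01
  8.38914374e-02 -2.65262440e-05]
```

Joint 6 sits at its range end, which explains the drift. I'll raise the tool and turn it back 90°, so tool x = world +y and tool y = world +x.

```bash
python3 -m crank '0 0 -0.012 0 0 0 1;0 0 -0.012 0 0 -0.1 1;0 0 -0.012 0 0 -0.12 1;0 0 0 0 0 -0.12 1;0 0 0 0 0 -0.12 1;0 0 0 0 0 -0.12 1;0 0 0 0 0 -0.12 1;0 0 0 0 0 -0.12 1;0 0 0 0 0 -0.12 1;0 0 0 0 0 -0.12 1;0 0 0 0 0 -0.12 1;0 0 0 0 0 -0.12 1;0 0 0 0 0 -0.12 1;0 0 0 0 0 -0.06 1;0 0 0 0 0 0 1'; python3 -c "
from workcell import readout
from scipy.spatial.transform import Rotation as R
o=readout.get_obs(); print(o['joint_pos']); print(R.from_quat(o['tool_rot']).as_matrix().round(3));
print((R.from_quat(o['tool_rot']).inv()*R.from_matrix([[0,1,0],[1,0,0],[0,0,-1]])).as_rotvec())"
```

```text
clock: 4.82
eef_pos: [0.5572, 0.0357, 0.247]
tool_rot: [0.699, 0.715, 0.004, -0.015]
ft_force: [-0.6, 0.2, 0.3]
grip_width: 0.0001
[0.05013627 0.36928192 0.17953343 1.39555956 0.02711141 1.59918322]
[[-0.021  1.    -0.016]
 [ 0.999  0.022  0.026]
 [ 0.027 -0.015 -1.   ]]
[-0.0155641  -0.02652099  0.02155095]
```

```bash
python3 -m crank '0.01 -0.004 0 -0.0155 -0.0265 0.0215 1;0 0 0.015 0 0 0 1;0 0 0.015 0 0 0 1;0 0 0.015 0 0 0 1;0 0 0.005 0 0 0 1;0 0 0 0 0 0 1'
```

```text
clock: 5.32
eef_pos: [0.5543, 0.047, 0.1997]
tool_rot: [0.711, 0.703, 0.002, 0.002]
ft_force: [-0.6, 0.3, 0.7]
grip_width: -0.0001
```

```bash
python3 -m crank '0 0.006 0.004 0 0 0 1;0 0.008 0 0 0 0 1;0.001 0.008 0 0 0 0 1;0.001 0.008 0 0 0 0 1;0.001 0.008 0 0 0 0 1'; python3 -m crank '0 0.008 0 0 0 0 1;-0.002 0.008 0 0 0 0 1;-0.004 0.008 0 0 0 0 1;-0.004 0.007 0 0 0 0 1;0 0 0 0 0 0 1'; python3 - <<'E'
from h import *
import cv2
a=viewer.camera("scene")[150:290,220:420,::-1]; cv2.imwrite("pics/s2.png",cv2.resize(a,(800,560),interpolation=cv2.INTER_CUBIC))
E
```

```text
clock: 5.73
eef_pos: [0.5938, 0.049, 0.1981]
tool_rot: [0.712, 0.702, 0.0, 0.001]
ft_force: [-3.0, -1.1, -0.5]
grip_width: -0.0001
clock: 6.15
eef_pos: [0.6293, 0.0391, 0.1987]
tool_rot: [0.712, 0.702, 0.0, -0.0]
ft_force: [0.1, 0.8, 0.3]
grip_width: -0.0002
```

View pics/s2.png

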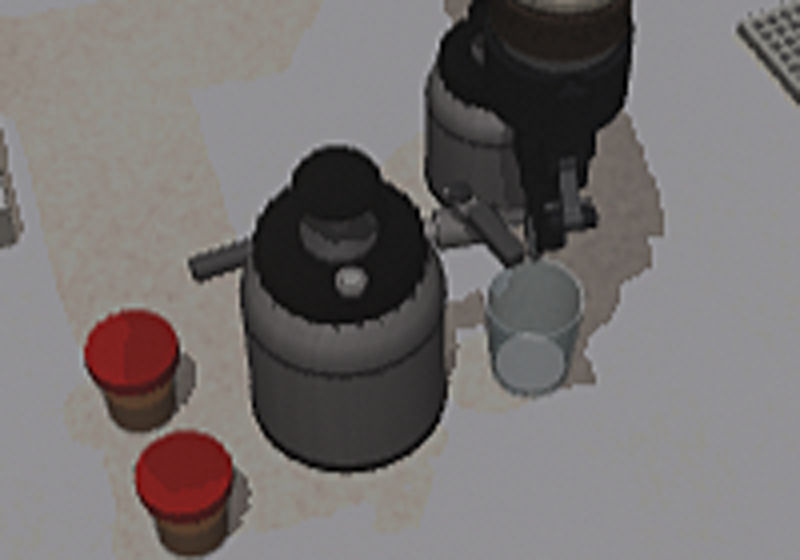

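The lever, (455,190) to (520,260) in the crop, has turned about 55–60° and the vessel hasn't moved. Next I'll push −y towards the stop.

```bash
python3 -m crank '-0.006 0.002 0 0 0 0 1;-0.006 0.001 0 0 0 0 1'; for i in 1 2; do python3 -m crank '-0.004 0 0 0 0 0 1' | sed -n '2p;4p'; done
```

```text
clock: 6.37
eef_pos: [0.6329, 0.0287, 0.1992]
tool_rot: [0.711, 0.703, 0.001, -0.001]
ft_force: [0.5, 2.4, 0.2]
grip_width: 0.0003
eef_pos: [0.6334, 0.0245, 0.1995]
ft_force: [0.1, 1.8, -0.5]
eef_pos: [0.6337, 0.0202, 0.1997]
ft_force: [1.9, 1.8, -0.7]
```

```bash
for i in 1; do python3 -m crank '-0.002 0 0 0 0 0 1' | sed -n '2p;4p'; python3 -m crank '-0.002 0 0 0 0 0 1' | sed -n '2p;4p'; done
```

```text
eef_pos: [0.6338, 0.0179, 0.2]
ft_force: [0.8, 5.7, -1.0]
eef_pos: [0.6338, 0.0172, 0.2002]
ft_force: [1.6, 8.0, -1.0]
```

Stop reached (8 N at y=0.017, matching the expected 0.0185). I'll back off, rise and look.

```bash
python3 -m crank '0.006 0 0 0 0 0 1;0.01 0 0 0 0 0 1;0 0 -0.02 0 0 0 1;0 0 -0.03 0 0 0 1;0 0 -0.03 0 0 0 1;0 -0.02 -0.02 0 0 0 1;0 -0.025 0 0 0 0 1;-0.03 -0.025 0 0 0 0 1;0 0 0 0 0 0 1'; python3 - <<'E'
from h import *
import cv2,pickle
c=viewer.calibration("wrist"); cv2.imwrite("pics/w2.png",viewer.camera("wrist")[:,:,::-1]); pickle.dump(c,open("w2.pkl","wb"))
E
```

```text
clock: 7.45
eef_pos: [0.558, 0.0055, 0.3021]
tool_rot: [0.71, 0.704, -0.002, -0.001]
ft_force: [0.6, 0.9, -0.4]
grip_width: -0.0001
```

View pics/w2.png

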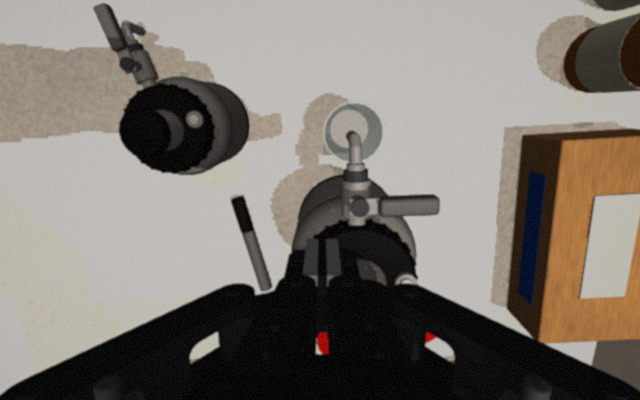

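Tap: pivot (358,207), lever end (438,205), pipe running up to (351,135). It looks square across, so shut. Pin partly visible at (406,280).

```bash
python3 - <<'E'
from h import *
import pickle
c=pickle.load(open("w2.pkl","rb"))
P=at("wrist",358,207,.194,c);E=at("wrist",438,205.5,.194,c);N=at("wrist",352,137,.16,c);p=at("wrist",406,280,.1695,c)
print(P,E,N,p,np.degrees(np.arctan2(*(E-P)[[1,0]])),np.degrees(np.arctan2(*(N-P)[[1,0]])))
E
```

```text
[0.58322199 0.00218996 0.194     ] [0.63912271 0.00285009 0.194     ] [0.58111523 0.04783612 0.16      ] [ 0.62623637 -0.06767764  0.1695    ] 0.6765739183301621 92.64255992296297
```

Lever is at 0.7° and the pipe at 92.6°, so 92° apart: shut. Now over the knob (0.587, −0.072).

```bash
python3 -m crank '-0.02 0.007 0 0 0 0 1;-0.02 0.007 0 0 0 0 1;-0.02 0.007 0 0 0 0 1;-0.017 0.007 0 0 0 0 1;0 0 0 0 0 0 1;0 0 0.02 0 0 0 1;0 0 0.02 0 0 0 1;0 0 0.01 0 0 0 1;0 0 0 0 0 0 1'
```

```text
clock: 8.25
eef_pos: [0.5915, -0.0687, 0.2523]
tool_rot: [0.709, 0.705, -0.0, 0.002]
ft_force: [0.4, -0.6, 0.3]
grip_width: 0.0002
```

```bash
python3 -m crank '-0.003 -0.004 0.008 0 0 0 1;0 0 0.006 0 0 0 1'; for r in a; do python3 -m crank '0 0 0.006 0 0 0 1'; python3 -m crank '0 0 0.006 0 0 0 1'; python3 -m crank '0 0 0.006 0 0 0 1'; python3 -m crank '0 0 0.006 0 0 0 1';python3 -m crank '0 0 0.006 0 0 0 1'; done | grep -E 'eef|force'
```

```text
clock: 8.42
eef_pos: [0.5883, -0.0703, 0.2386]
tool_rot: [0.709, 0.706, 0.0, 0.003]
ft_force: [-0.5, 0.5, -0.8]
grip_width: -0.0003
eef_pos: [0.5888, -0.0696, 0.2329]
ft_force: [-1.2, 0.5, 6.0]
eef_pos: [0.589, -0.0696, 0.2281]
ft_force: [-5.0, -1.1, 11.3]
eef_pos: [0.589, -0.0696, 0.2239]
ft_force: [-5.0, 0.3, 13.0]
eef_pos: [0.5889, -0.0696, 0.2201]
ft_force: [-6.5, -0.0, 12.4]
eef_pos: [0.5889, -0.0696, 0.2167]
ft_force: [-6.2, -0.2, 13.1]
```

```bash
{ python3 -m crank '0 -0.002 0.007 0 0 0 1'; python3 -m crank '0 -0.002 0.007 0 0 0 1'; python3 -m crank '0 -0.001 0.007 0 0 0 1'; } | grep -E 'eef|force'
```

```text
eef_pos: [0.5886, -0.0695, 0.2131]
ft_force: [0.4, 0.2, 12.8]
eef_pos: [0.5885, -0.0695, 0.2099]
ft_force: [-2.3, 0.2, 9.9]
eef_pos: [0.589, -0.0695, 0.2088]
ft_force: [-14.1, 1.8, 38.3]
```

Bottom reached (z=0.2088, force up to 38 N). Letting it rise, then a second stroke with a little −x compensation.

```bash
python3 -m crank '0 -0.001 -0.008 0 0 0 1;0 0 -0.01 0 0 0 1;0 0 -0.01 0 0 0 1;0 0 -0.005 0 0 0 1;0 0 0 0 0 0 1;0 0 0 0 0 0 1' | grep -E 'eef|force'; { python3 -m crank '0 0 0.006 0 0 0 1;0 -0.001 0.008 0 0 0 1;0 -0.001 0.008 0 0 0 1;0 -0.002 0.008 0 0 0 1;0 -0.002 0.008 0 0 0 1';  python3 -m crank '0 -0.002 0.007 0 0 0 1'; } | grep -E 'eef|force'
```

```text
eef_pos: [0.5906, -0.0682, 0.2531]
ft_force: [-0.2, -0.4, 0.5]
eef_pos: [0.5906, -0.0682, 0.2149]
ft_force: [0.3, 0.2, 14.1]
eef_pos: [0.5906, -0.0682, 0.2092]
ft_force: [-1.0, 1.1, 14.9]
```

```bash
python3 -m crank '0 -0.002 0.004 0 0 0 1'| grep -E 'eef|force'; python3 -m crank '0 0 -0.008 0 0 0 1;-0.001 -0.001 -0.01 0 0 0 1;-0.001 -0.001 -0.01 0 0 0 1;0 0 0 0 0 0 1;0 0 0 0 0 0 1' | grep -E 'eef|force';
```

```text
eef_pos: [0.5906, -0.0682, 0.2089]
ft_force: [-7.5, 1.9, 32.3]
eef_pos: [0.5882, -0.0693, 0.2383]
ft_force: [-0.2, 0.2, -0.2]
```

```bash
python3 -m crank '0 -0.001 0.006 0 0 0 1;0 -0.001 0.008 0 0 0 1;0 -0.002 0.008 0 0 0 1;0 -0.002 0.008 0 0 0 1;0 -0.002 0.007 0 0 0 1'| grep -E 'eef|force';python3 -m crank '0 -0.002 0.004 0 0 0 1'| grep -E 'eef|force'
```

```text
eef_pos: [0.5885, -0.0696, 0.2086]
ft_force: [-19.7, 3.2, 63.8]
eef_pos: [0.5879, -0.0696, 0.2092]
ft_force: [-5.2, 1.1, 16.7]
```

```bash
python3 -m crank '0 0 -0.008 0 0 0 1;0 0 -0.01 0 0 0 1;0 0 -0.01 0 0 0 1;0 0 0 0 0 0 1;0 0 0 0 0 0 1' | grep -E 'eef|force'; python3 -m crank '0 -0.001 0.006 0 0 0 1;0 -0.001 0.008 0 0 0 1;0 -0.002 0.008 0 0 0 1;0 -0.002 0.008 0 0 0 1'| grep -E 'eef|force';python3 -m crank '0 -0.002 0.004 0 0 0 1'| grep -E 'eef|force'
```

```text
eef_pos: [0.5852, -0.0694, 0.2373]
ft_force: [0.1, -0.3, -1.0]
eef_pos: [0.5854, -0.0696, 0.2085]
ft_force: [-16.2, 2.2, 71.5]
eef_pos: [0.5854, -0.0696, 0.2089]
ft_force: [-12.3, 1.8, 40.8]
```

Stroke 4 done. Rise and look at the pin and the vessel's position.

```bash
python3 -m crank '0 0 -0.008 0 0 0 1;0.0 0.001 -0.01 0 0 0 1;0 0.001 -0.01 0 0 0 1;0 0 0 0 0 0 1;0 0 0 0 0 0 1' | grep -E 'eef|force'; python3 - <<'E'
from h import *
import cv2
a=viewer.camera("scene")[160:270,240:380,::-1]; cv2.imwrite("pics/s3.png",cv2.resize(a,(700,550),interpolation=cv2.INTER_CUBIC))
E
```

```text
eef_pos: [0.5838, -0.0693, 0.2368]
ft_force: [0.5, 0.5, -1.4]
```

View pics/s3.png

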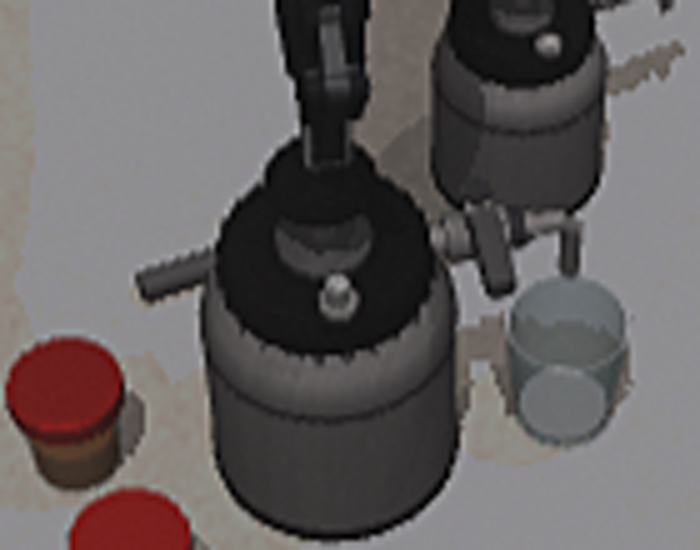

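The pin has risen: top at about (338,283) in the crop against (339,300) before, perhaps partway. The tap is still square and the vessel is in place. More strokes do no harm, so I'll do three more, for seven in all.

```bash
python3 -m crank '0 0.001 0.006 0 0 0 1;0 -0.001 0.008 0 0 0 1;0 -0.002 0.008 0 0 0 1;0 -0.002 0.006 0 0 0 1'| grep -E 'eef|force';python3 -m crank '0 -0.002 0.003 0 0 0 1'| grep -E 'eef|force'; python3 -m crank '0 0 -0.008 0 0 0 1;0 0.002 -0.01 0 0 0 1;0 0.002 -0.01 0 0 0 1;0 0 0 0 0 0 1;0 0 0 0 0 0 1' | grep -E 'eef|force'
```

```text
eef_pos: [0.5852, -0.0695, 0.2088]
ft_force: [-14.8, 2.7, 51.8]
eef_pos: [0.5849, -0.0695, 0.2091]
ft_force: [-9.5, 1.8, 27.0]
eef_pos: [0.5848, -0.0693, 0.2364]
ft_force: [-0.7, -0.2, -2.0]
```

```bash
python3 -m crank '0 0.001 0.006 0 0 0 1;0 -0.001 0.008 0 0 0 1;0 -0.002 0.008 0 0 0 1;0 -0.002 0.006 0 0 0 1'| grep -E 'eef|force';python3 -m crank '0 -0.002 0.003 0 0 0 1'| grep -E 'eef|force'; python3 -m crank '0 0 -0.008 0 0 0 1;0 0.002 -0.01 0 0 0 1;0 0.002 -0.01 0 0 0 1;0 0 0 0 0 0 1;0 0 0 0 0 0 1' | grep -E 'eef|force'
```

```text
eef_pos: [0.5869, -0.0695, 0.2088]
ft_force: [-17.8, 4.0, 54.0]
eef_pos: [0.5864, -0.0694, 0.2092]
ft_force: [-9.2, 1.5, 26.8]
eef_pos: [0.5864, -0.0692, 0.2363]
ft_force: [0.1, -0.4, 0.0]
```

```bash
python3 -m crank '0 0.001 0.006 0 0 0 1;0 -0.001 0.008 0 0 0 1;0 -0.002 0.008 0 0 0 1;0 -0.002 0.006 0 0 0 1'| grep -E 'eef|force';python3 -m crank '0 -0.002 0.003 0 0 0 1'| grep -E 'eef|force'; python3 -m crank '0 0 -0.008 0 0 0 1;0 0.002 -0.01 0 0 0 1;0 0.002 -0.01 0 0 0 1;0 0 0 0 0 0 1;0 0 0 0 0 0 1' | grep -E 'eef|force'
```

```text
eef_pos: [0.5888, -0.0693, 0.2088]
ft_force: [-19.0, 3.1, 53.6]
eef_pos: [0.5882, -0.0693, 0.2092]
ft_force: [-9.7, 1.4, 27.9]
eef_pos: [0.5882, -0.069, 0.2365]
ft_force: [-0.9, 1.1, -0.5]
```

Now raise clear, move towards the robot, and check with the scene and wrist views.

```bash
python3 -m crank '0 0 -0.03 0 0 0 1;0 0 -0.03 0 0 0 1;0 0 -0.03 0 0 0 1;-0.03 -0.01 -0.01 0 0 0 1;-0.035 -0.01 0 0 0 0 1;-0.035 -0.01 0 0 0 0 1;-0.035 0 0 0 0 0 1;0 0 0 0 0 0 1;0 0 0 0 0 0 1' | grep -E 'eef|clock'; python3 - <<'E'
from h import *
import cv2,pickle
a=viewer.camera("scene")[160:270,240:380,::-1]
t=viewer.camera("top")[:,:,::-1]; cv2.imwrite("pics/top4.png",t); t=t[145:245,270:400]
c=viewer.calibration("wrist"); pickle.dump(c,open("w4.pkl","wb")); w=viewer.camera("wrist")[:,:,::-1]; cv2.imwrite("pics/w4.png",w)
a=cv2.resize(a,(400,314),interpolation=cv2.INTER_CUBIC)
t=np.zeros_like(a) if 0 else cv2.resize(t,(400,308),interpolation=cv2.INTER_CUBIC)[:300]
cv2.imwrite("pics/f4.png",np.vstack([np.hstack([a[:300],t]),np.hstack([w[:300][:, :],np.zeros((300,160,3),np.uint8)])]))
t0=cv2.imread("pics/top0.png")
for p in((.589,-.072,.1695+.0),): pass
for z in(.1695,.1775,.185): print(z,(proj("scene",[.6275,-.071,z])-[240,160])*[400/140,314/110], proj("wrist",[.6275,-.071,z],c))
E
```

```text
clock: 15.63
eef_pos: [0.5372, -0.2044, 0.3135]
0.1695 [193.72808496 167.93854975] [419.77528134  10.41109824]
0.1775 [193.39886421 161.80276651] [424.3603475    7.47840207]
0.185 [193.08695441 155.98961256] [428.92784531   4.55694297]
```

View pics/f4.png

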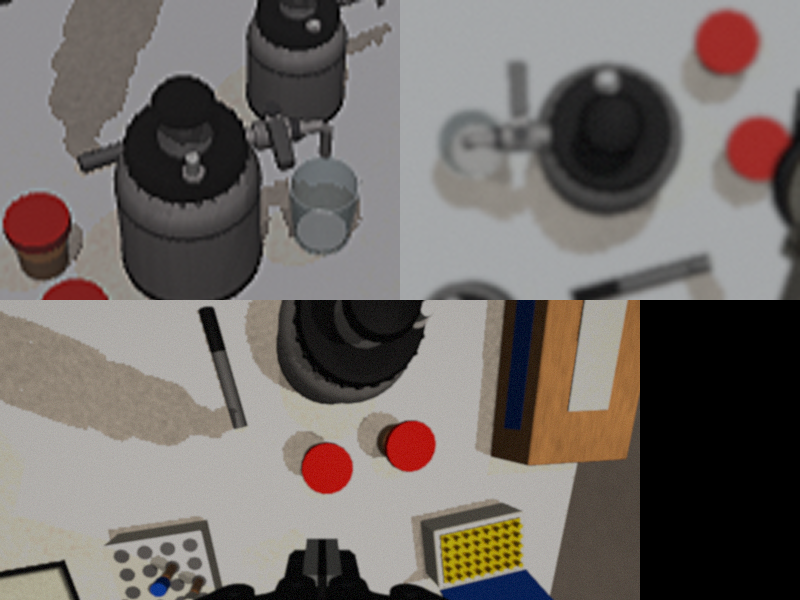

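The pin top is at (193,157) in the scene crop; the prediction is row 156 for fully out and 168 for in, so it is fully out. Top view: knob (212,122) and pin (207,80) are where they were at the start, the lever is square across the pipe, and cups, beaker and marker are unchanged.

```bash
python3 -c "
from workcell import order; print(order.job_done())"
```

```text
the job is handed in; nothing more can be done
None
```

The tap on the larger vessel is shut, the pressure pin stands fully out, and the knob is up. I handed the job in at about 15.8 s on the robot's clock. I pushed the lever across with closed fingertips until it met its stop. I then pressed the knob for seven full strokes, letting it come right back up after each one.

- **Tap:** the lever measured about 92° from the pipe after the push, and it was still square across in the last pictures.
- **Pin:** its top was at row 157 in the last scene picture, where 156 means fully out and 168 means in.
- **Knob and vessel:** in the last top view the knob was up, and the knob and pin were at their starting pixels, so the vessel did not move that I can see.
- **Other things:** the cups, beaker and marker looked unmoved. I did not compare the tube rack and dispenser, but the arm went nowhere near the dispenser and passed well above the rack.

**What did not go as planned:**
- Joint 6 ran to the end of its range on the approach and stalled some of the motion. I turned the tool back 90° before touching anything.
- At the end of the lever push, the force briefly reached 8 N.
- At the bottom of the strokes, I pressed harder than needed: up to about 72 N down and 20 N sideways. That is below the 120 N wrist limit.

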